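# Third hand at the face-frame jig

## Task

From the tray of cut stock take the rail, the flat strip with screw pockets at both ends, and lay it flat in the corner jig: one end butted square against the stile that is already clamped there, its outer long edge along the short side fence. Then press it endwise against the stile with a steady push of about 12 N (anything from 6 to 20 N will do, and never ram it) so that I can drive the pocket screws, and finish still holding it and pushing. Leave the screw tub on the jig where it stands.

Things in the scene. Friction and masses are not known exactly. Their poses are not given: they have to be found in the camera images.
- rail: The part to fit: a flat pine strip 200 x 38 x 19 mm (x length, y width, z thickness), 50 to 110 g, both ends alike and square, with two dark oval screw pockets in the top face near each end (the only piece in the tray with pockets). Starts lying flat, pockets up, on the tray floor, its long axis roughly along the tray's x. Origin: centre of the underside.
- tray: Open grey tray, fixed, outside 318 x 300 x 55 mm (x, y, z), walls and floor 8 mm thick. Rail, dowel and stick lie in it along its x, side by side about 90 mm apart, in any order; offcut and block lie at its -x end. Origin: centre of the underside, on the bench; z up.
- dowel: Round pine dowel in the tray, 28 mm diameter, 190 mm long along x. Not wanted. Origin: lowest line, mid-length.
- stick: Square pine stick in the tray, 180 x 38 x 38 mm, long along x. Not wanted. Origin: centre of the underside.
- offcut: Small flat pine offcut in the tray, 38 x 64 x 19 mm. Not wanted. Origin: centre of the underside.
- block: Small wooden block in the tray, 40 x 40 x 38 mm. Not wanted. Origin: centre of the underside.
- jig: Corner jig fixed on the bench. Own frame, mm, origin on the bench, z up: white base board x -120 to 180, y -130 to 150, top at z = 12. Wooden back fence along y, x 130 to 168, up to z = 31; on it two toggle clamps at y -60 and 50, up to z = 76, reach out over the stile to x = 99. Else only side fence, stile and tub stand on the base. A rail pressed down on the base drags (friction 0.6 to 1).
- stile: Pine strip 38 x 260 x 19 mm (x, y, z) clamped immovably in the jig, flat on its base, axes as the jig's. Origin: middle of its underside at the end in line with the side fence's inner face; it runs from there to -y. The face to press on looks to -x, 19 mm from the origin. It is hard; with the give of arm and grip the push rises by some 2 to 20 N per mm of commanded travel.
- tub: Small black round screw tub, 60 mm across, 34 mm high, standing loose on the jig's base near its open corner at about jig (-60, -75) mm. Leave it. Origin: centre of the underside.
- side_fence (a point): Point on the jig's short wooden side fence (88 x 38 x 19 mm along jig x, y, z, standing on the base): the lower edge of its inner face, which looks to jig -y, at its open end, jig (42, 100, 12) mm. The fence runs from here in jig +x to the back fence; on the other side (x below 42) the base is clear, so fingers have room beside the rail. Axes as the jig's.
- seat (a point): Where the rail's origin belongs, jig (-8, 81, 12) mm: underside on the jig base, length along jig x, one end against the stile, outer edge against the side fence, of which it touches the 50 mm nearest the stile. Axes as the jig's. The push is along jig +x.
Not all that is in view belongs to the job. What is shaped like the rail but purple is not meant.

How it is judged:
On the way:
1. the rail is lifted clear of the tray (z of rail in the frame of tray above 0.05 m), for 0.1 s.
At the end, for the whole second after the job is handed in: The gripper still holds the rail and presses it against the stile with 6 to 20 N through the last second; the rail lies at rest, pockets up, flat on the jig's base (within 2.5 mm and 3 degrees), butted against the stile (within 3 mm, 2.3 degrees) and its outer edge within 2.5 mm of the side fence (contact force between rail and stile between 6 and 20 N and contact force between the fingers and rail above 3 N and x of rail in the frame of jig between -0.011 and -0.005 m and y of rail in the frame of jig between 0.0785 and 0.0835 m and z of rail in the frame of jig between 0.0095 and 0.0145 m and angle between the x axis of rail and the x axis of jig, either way round below 0.04 rad and angle between rail's own z axis and vertical below 0.05 rad and linear speed of rail below 0.01 m/s); the arm keeps its last pose, push and grip.
It fails at once if the rail is rammed against the stile with more than 45 N (contact force between rail and stile above 45 N).
It fails at once if the screw tub is pushed more than 30 mm away (distance of tub from where it was at the start of the episode above 0.03 m).
It also fails if it takes over 54 s, if anything falls off the work surface, if the arm or the gripper's body presses on something with over 40 N, if the wrist force passes 120 N, or if a joint passes its speed limit or range.

## Robot

A 6-joint arm with a two-finger parallel gripper is mounted at the origin on the work surface. World frame = base frame: x ahead of the robot, y to its left, z up, the work surface at z = 0. Lengths are in m, angles in rad, forces in N, time in s.
With the tool pointing down it reaches from about 0.325 to 0.925 m from the base axis. Payload 3.1 kg.
Tool frame: the origin (TCP) lies on the centre line of the jaws, within the pads' length; the fingertips stand 19 mm ahead of it and the grasp point (between the pads) is the TCP; z points along the fingers, y is the line along which they close (so a half turn about z gives the same grasp; the last joint's range is limited). The gripper opens to 85 mm and grips with 20 to 120 N. Pads are 22 mm wide; open, the fingers measure 114 mm over their backs; the gripper's body (76 mm by 85 mm) begins 54 mm behind the grasp point. The pads swing forward as they close: fully open they stand 13 mm farther back than shut.
Start: joints at [1.07, 0.217, 1.613, -0, 1.311, -0.112], TCP at [0.237, 0.578, 0.25] pointing down, gripper open.
Joint ranges: [-2.75, 2.75], [-0.78, 2.1], [0.31, 2.55], [-1.13, 4.27], [0.13, 2.63], [-2.58, 2.58]. Speed limits (rad/s): [2.79, 2.79, 3.14, 3.14, 3.14, 3.14].

## Interface

Orientations are given as a rotation vector (axis times angle).
In Python, from workcell import manip gives the robot as it stands. The module is installed in compiled form; this text tells all that it offers.
- The arm moves only by the shell command python3 -m crank 'ROWS' [FORCE]. ROWS is JSON, a list of rows, each a list of 3 entries, a list of its own where there are three numbers: the opening, from -1 (shut) to 1 (fully open), then the shift along the tool's x, y, z in m, then the turn, a rotation vector about the tool's x, y, z in units of 5 degrees (1.0 is 5 degrees). A call has 1 to 10 rows; each row is the pose to reach, as a shift and turn from the pose commanded when the call began, along the tool's axes at that moment; what a row does not reach only later rows make up. A row lasts 1/12 s, in which the tool goes at most 41.7 mm and 7.16 degrees, less where a joint would pass 70% of its speed; a pose out of reach is approached as far as the arm can. A call with a gripper value outside its range is refused whole. The fingers move at their own pace and stop on an object; FORCE is the grip in N (left out, the last holds). Time passes only in rows, so rows that repeat a pose let the fingers close. It gives the time, the measured TCP pose, the force, the opening and the grip force at its end, in the units of the state.
- manip.read_state(): the state, without advancing time (a new reading comes with each control period).
- manip.get_image(name): name is "side" or "top" or "wrist"; returns (picture, depth): 400x640x3 uint8, red, green, blue; 400x640 float32, m along the optical axis (not along the pixel's ray), 0 where there is no reading.
- manip.calibration(name): a dict with "fx", "fy", "cx", "cy" (pixels), "position" and "orientation" of the camera in the world. Camera axes: x right, y down, z forward; pixel columns grow to the right and rows downward; lengths in m; the calibration is good to about 2 mm. A picture is of the moment at which its call begins: read the wrist's pose just before it. calibration takes no time and is no camera call; for the wrist camera it gives the pose at the moment of the call.
- manip.sign_off(): hands the job in; it is judged then, once.
The state is a dict: "time": time; "joints": joint angles; "qd": joint speeds; "effort": joint torques, N m; "ee_pos": TCP position; "tool_rot": TCP orientation; "wrist_force": force on the tool from outside, world axes, zero at the start; "ft_torque": the same for the moment, N m; "width": opening from 0.0 (shut) to 1.0 (fully open); "grasp_force": force on a finger pad.
Only numpy, scipy, OpenCV 4.12 (cv2) and the standard library are available. Lean on these libraries where they do the work, as an engineer would, in place of code of your own. Each camera call takes 0.05 s, during which the arm holds its last target. There are 200 camera calls.

## Working session

There is one attempt and no reset: what is moved stays moved. The work goes in short steps, Python scripts to look and compute and a shell command to move; the robot and the scene stay as the last step left them, time stands still between calls to the robot, and variables do not carry over. Pictures are saved under pics/ and viewed, at most 10 in all, crops included, and the job is handed in when it is done.

```bash
mkdir -p pics
cat > h.py <<'E'
import numpy as np,cv2
from scipy.spatial.transform import Rotation as R
from workcell import manip
def rot(o):
    o=np.array(o,float)
    if o.shape==(3,3): return o
    return (R.from_rotvec(o) if o.size==3 else R.from_quat(o)).as_matrix()
def grab(n,tag):
    c=manip.calibration(n); im,d=manip.get_image(n)
    cv2.imwrite(f'pics/{tag}.png',im[:,:,::-1]); np.savez(f'pics/{tag}.npz',im=im,d=d,K=[c['fx'],c['fy'],c['cx'],c['cy']],p=c['position'],R=rot(c['orientation']))
def load(tag): return np.load(f'pics/{tag}.npz')
def ray(f,uv):
    uv=np.atleast_2d(uv).astype(float);fx,fy,cx,cy=f['K']
    return np.c_[(uv[:,0]-cx)/fx,(uv[:,1]-cy)/fy,np.ones(len(uv))]@f['R'].T
def plane(f,uv,z):
    r=ray(f,uv); return f['p']+r*((z-f['p'][2])/r[:,2])[:,None]
def cloud(f):
    v,u=np.mgrid[:400,:640]; r=ray(f,np.c_[u.ravel(),v.ravel()]); return (f['p']+r*f['d'].reshape(-1,1)).reshape(400,640,3)
E
python3 - <<'E'
from h import *
for n in('side','top','wrist'):
    c=manip.calibration(n); print(n,c); grab(n,n+'0')
print(manip.read_state())
a=[cv2.imread(f'pics/{n}0.png') for n in('top','side')]
E
```

```text
side {'fx': 465.0668923068777, 'fy': 465.0668923068777, 'cx': 324.41919309204445, 'cy': 203.61976494233727, 'position': array([-0.1930735 , -0.80168965,  0.86056679]), 'orientation': array([-2.14441493,  0.74437798, -0.33467141])}
top {'fx': 452.2718394328042, 'fy': 452.2718394328042, 'cx': 319.4927463233578, 'cy': 202.4841473966397, 'position': array([ 0.20460914, -0.02403152,  1.22458866]), 'orientation': array([-2.0980564 ,  2.12333684, -0.18362925])}
wrist {'fx': 329.92202876728334, 'fy': 329.92202876728334, 'cx': 320.73622074353085, 'cy': 196.8694565874963, 'position': array([0.16894029, 0.60562357, 0.37138203]), 'orientation': array([2.39858424, 1.61037372, 0.23485041])}
{'time': 0.15, 'joints': array([ 1.06978688e+00,  2.17568260e-01,  1.61459676e+00,  2.14085599e-05,
        1.31133078e+00, -1.12184264e-01]), 'qd': array([ 0.00099844, -0.00246607, -0.0031243 , -0.00146631,  0.00079504,
        0.0024853 ]), 'effort': array([ 8.46649327e-04, -3.97446549e+01, -3.04417741e+01, -4.53617167e-05,
        5.77523955e-03,  8.21029005e-06]), 'ee_pos': array([0.23660996, 0.57782556, 0.24925975]), 'tool_rot': array([-6.06818462e-01, -3.08182334e+00,  2.83969725e-03]), 'wrist_force': array([-0.57843754,  0.61807808,  0.27307553]), 'ft_torque': array([0.03101302, 0.00324985, 0.01532602]), 'grasp_force': 0.0, 'width': 1.0007666846900778}
```

View pics/top0.png

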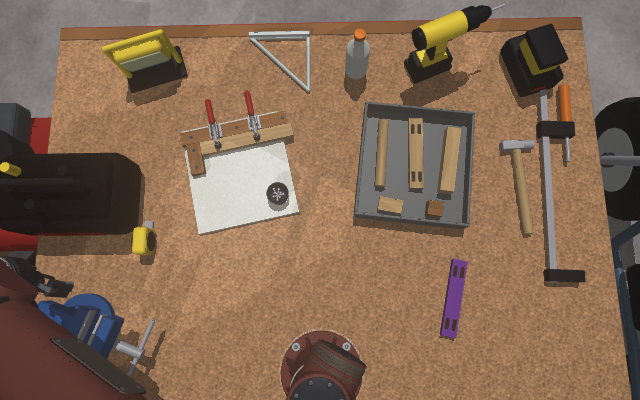

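View pics/side0.png

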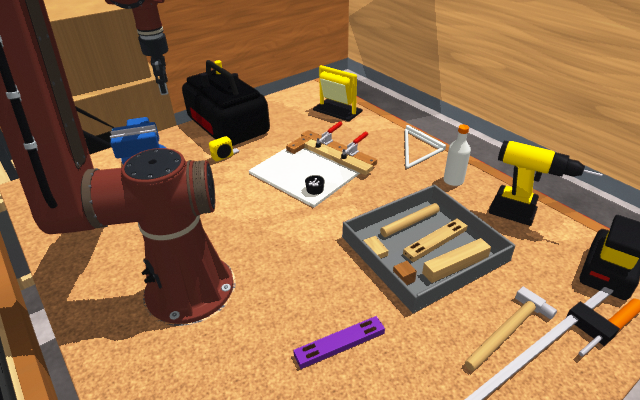

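Top view: the rail with its pockets is the middle piece in the tray, at about (416,153). The jig's white board is centred near (240,185), the side fence is at (196,160), the stile runs along y≈145 and the tub is at (277,193). The side view agrees: rail at (436,239), jig at (310,170).

```bash
cat > m.py <<'E'
from h import *
def woodmask(im): 
    h=cv2.cvtColor(im,cv2.COLOR_RGB2HSV); return ((h[...,0]>8)&(h[...,0]<30)&(h[...,1]>60)&(h[...,2]>80)).astype(np.uint8)
def blob(m,seed):
    n,l,s,c=cv2.connectedComponentsWithStats(m); k=l[seed[1]-4:seed[1]+5,seed[0]-4:seed[0]+5].ravel(); k=np.bincount(k[k>0]).argmax(); return (l==k).astype(np.uint8)
def rect(P):
    (c,s,a)=cv2.minAreaRect((P[:,:2]*1000).astype(np.float32)); 
    b=cv2.boxPoints((c,s,a)); e=[b[1]-b[0],b[2]-b[1]]; e=max(e,key=np.linalg.norm); 
    return np.round(c,1),np.round(s,1),round(np.degrees(np.arctan2(e[1],e[0]))%180,2)
E
python3 - <<'E'
from m import *
for t,s in(('top0',(416,135)),('side0',(436,238))):
    f=load(t); C=cloud(f); b=cv2.morphologyEx(blob(woodmask(f['im']),s),cv2.MORPH_CLOSE,np.ones((5,5)))
    z=C[...,2][(b>0)&(f['d']>0)]; print(t,b.sum(),'z',np.percentile(z,[5,25,50,75,95]).round(4))
    c=max(cv2.findContours(b,0,1)[0],key=cv2.contourArea)[:,0]
    print(rect(plane(f,c,.027)))
    w=blob(((f['im'].min(2)>175)&(np.ptp(f['im'].astype(int),axis=2)<40)).astype(np.uint8),(225,190) if t=='top0' else (290,180))
    print('board z',np.median(C[...,2][(w>0)&(f['d']>0)]),w.sum())
    c=max(cv2.findContours(w,0,2)[0],key=cv2.contourArea); q=cv2.approxPolyDP(c,4,True)[:,0]
    print(np.c_[q,plane(f,q,.012)[:,:2].round(4)])
E
```

```text
top0 1020 z [0.0222 0.0251 0.0267 0.0284 0.0305]
(array([ 575.7, -265.9]), array([ 39.4, 200.9]), np.float32(177.93))
board z 0.011627355589328703 6439
[[2.830e+02 1.420e+02 6.171e-01 1.001e-01]
 [2.050e+02 1.590e+02 5.710e-01 3.186e-01]
 [2.060e+02 1.760e+02 5.218e-01 3.139e-01]
 [1.960e+02 1.790e+02 5.137e-01 3.415e-01]
 [1.890e+02 1.730e+02 5.312e-01 3.619e-01]
 [1.850e+02 1.510e+02 5.953e-01 3.761e-01]
 [1.990e+02 2.330e+02 3.627e-01 3.269e-01]
 [2.980e+02 2.110e+02 4.196e-01 5.800e-02]]
side0 1082 z [0.0103 0.0232 0.0265 0.0279 0.0297]
(array([ 567.8, -271.9]), array([ 50.2, 214.9]), np.float32(177.98))
board z 0.012615106438700674 2833
[[2.490e+02 1.700e+02 3.601e-01 3.287e-01]
 [3.130e+02 2.040e+02 4.159e-01 5.950e-02]
 [3.560e+02 1.730e+02 6.153e-01 9.920e-02]
 [3.030e+02 1.490e+02 5.684e-01 3.210e-01]
 [2.920e+02 1.550e+02 5.178e-01 3.138e-01]
 [2.840e+02 1.490e+02 5.181e-01 3.622e-01]]
```

View pics/wrist0.png

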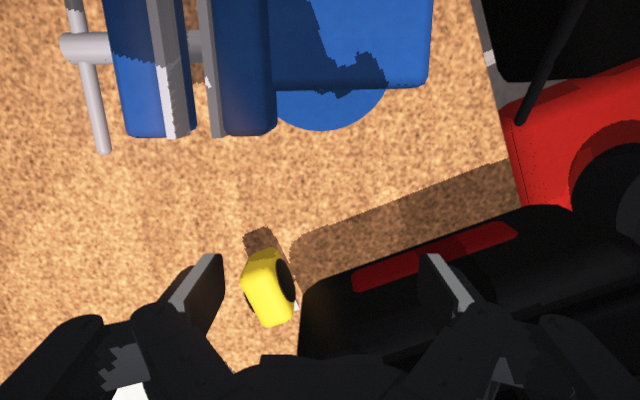

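Rail top z=27 mm in both views (floor 8 + 19), size 39×201, so both agree with the text. Top and side put the jig corner within 3 mm of each other. Next I go over the jig for a close look on the way to the tray.

```bash
cat > goal.py <<'E'
from h import *
import sys
# goal x y z yaw(deg, of tool x): print shift/turn in tool axes
def go(x,y,z,yaw):
    s=manip.read_state(); T=rot(s['tool_rot']); yw=np.radians(yaw)
    G=np.c_[[np.cos(yw),np.sin(yw),0],[np.sin(yw),-np.cos(yw),0],[0,0,-1]]
    print('shift',(T.T@(np.array([x,y,z])-s['ee_pos'])).round(4),'turn',(np.degrees(R.from_matrix(T.T@G).as_rotvec())/5).round(2),
     'pos',s['ee_pos'].round(4),'yaw',np.degrees(np.arctan2(T[1,0],T[0,0])).round(2),'q',s['joints'].round(2),'F',s['wrist_force'].round(1),'t',s['time'],'w',s['width'].round(3),s['grasp_force'].round(1))
if __name__=='__main__': go(*map(float,sys.argv[1:]))
E
python3 -m crank '[[0.4,[-0.338,-0.184,0.03],[0,0,14]],[0.4,[-0.338,-0.184,0.03],[0,0,14]],[0.4,[-0.338,-0.184,0.03],[0,0,14]],[0.4,[-0.338,-0.184,0.03],[0,0,14]],[0.4,[-0.338,-0.184,0.03],[0,0,14]],[0.4,[-0.338,-0.184,0.03],[0,0,14]],[0.4,[-0.338,-0.184,0.03],[0,0,14]],[0.4,[-0.338,-0.184,0.03],[0,0,14]],[0.4,[-0.338,-0.184,0.03],[0,0,14]],[0.4,[-0.338,-0.184,0.03],[0,0,14]]]'
python3 goal.py .48 .28 .22 12
```

```text
time: 0.98
ee_pos: [0.4827, 0.2753, 0.2196]
tool_rot: [2.274, 2.164, -0.002]
wrist_force: [-0.5, 0.3, 0.4]
width: 0.7
grasp_force: 0.0Traceback (most recent call last):
  File "goal.py", line 9, in <module>
    if __name__=='__main__': go(*map(float,sys.argv[1:]))
                             ~~^^^^^^^^^^^^^^^^^^^^^^^^^^
  File "goal.py", line 8, in go
    'pos',s['ee_pos'].round(4),'yaw',np.degrees(np.arctan2(T[1,0],T[0,0])).round(2),'q',s['joints'].round(2),'F',s['wrist_force'].round(1),'t',s['time'],'w',s['width'].round(3),s['grasp_force'].round(1))
                                                                                                                                                             ^^^^^^^^^^^^^^^^
AttributeError: 'float' object has no attribute 'round'
```

```bash
sed -i "s/s\['width'\].round(3),s\['grasp_force'\].round(1)/round(s['width'],3),round(s['grasp_force'],1)/" goal.py
python3 -m crank '[[0.4,[0,0,0],[0,0,15]],[0.4,[0,0,0],[0,0,15]],[0.4,[0,0,0],[0,0,15]],[0.4,[0,0,0],[0,0,15]],[0.4,[0,0,0],[0,0,15]],[0.4,[0,0,0],[0,0,15]],[0.4,[0,0,0],[0,0,15]],[0.4,[0,0,0],[0,0,15]],[0.4,[0,0,0],[0,0,15]],[0.4,[0,0,0],[0,0,15]]]'
python3 -m crank '[[0.4,[0,0,0],[0,0,0]],[0.4,[0,0,0],[0,0,0]]]'
python3 - <<'E'
from h import *; grab('wrist','w1'); import goal; goal.go(.5757,-.2659,.15,-2.07)
E
```

```text
time: 1.82
ee_pos: [0.4796, 0.2798, 0.2198]
tool_rot: [3.112, 0.43, -0.001]
wrist_force: [1.0, 0.4, 0.2]
width: 0.699
grasp_force: 0.0
time: 1.98
ee_pos: [0.4797, 0.2799, 0.22]
tool_rot: [3.11, 0.445, -0.001]
wrist_force: [-0.3, -0.7, 0.7]
width: 0.701
grasp_force: 0.0
shift [-0.0608  0.5508  0.0701] turn [0.   0.01 3.67] pos [0.4797 0.2799 0.22  ] yaw 16.27 q [0.4  0.1  1.81 0.   1.24 1.69] F [-0.4 -0.5  0.3] t 2.0333 w 0.698 0.0
```

View pics/w1.png

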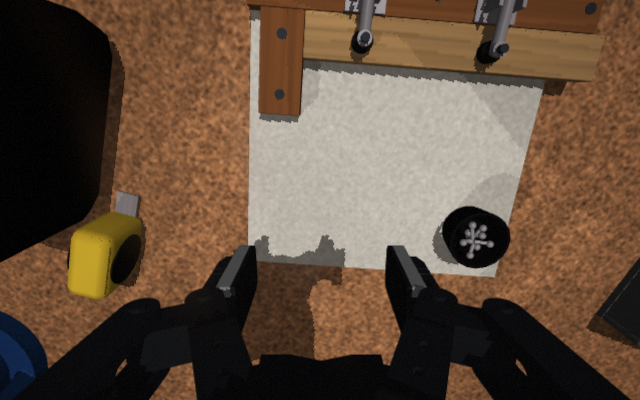

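The wrist picture shows the side fence with its inner edge at column ~301 and the stile's near edge along rows 65–78. The corner is near (302,68) and the tub is at (477,238). The board is clear where the rail goes.

Run:
```python
from m import *
f=load('w1'); im=f['im']; print('cam',f['p'].round(4)); h=cv2.cvtColor(im,cv2.COLOR_RGB2HSV).astype(int); S=h[...,1]
C=cloud(f)
def fit(P):
    vx,vy,x,y=cv2.fitLine(P[:,:2].astype(np.float32),cv2.DIST_HUBER,0,1e-4,1e-4).ravel(); return np.array([x,y]),np.array([vx,vy])
def edge(line,thr=70): # subpixel crossing from wood(high S) to board
    k=np.flatnonzero((line[:-1]>=thr)&(line[1:]<thr)); i=k[-1]; return i+(line[i]-thr)/(line[i]-line[i+1])
st=np.array([(u,45+edge(S[45:110,u])) for u in range(330,530,4)])
fe=np.array([(280+edge(S[v,280:330]),v) for v in range(75,110,2)])
print(S[100,290:312],S[55:85,420])
bo=np.array([(240+edge(S[v,240:258]),v) for v in range(130,225,4)])
fr=np.array([(u,250+0) for u in ()])
for z in(.012,.031):
    (p,d),(q,e)=fit(plane(f,st,z)),fit(plane(f,fe,z))
    t=np.linalg.solve(np.c_[d,-e],q-p); c=p+t[0]*d
    a=np.degrees(np.arctan2(d[1],d[0])); b=np.degrees(np.arctan2(e[1],e[0]))
    print('z',z,'corner',c.round(4),'stile dir',(a%180-90).round(2),'fence',((b+90)%180-90).round(2))
q,e=fit(plane(f,bo,.012)); print('board left edge dir',np.degrees(np.arctan2(e[1],e[0]))%180, 'pt',q, 'dist of corner z12')
# heights
for n,(u,v) in dict(board=(400,150),stile=(430,55),fence=(281,60)).items(): print(n,C[v-3:v+4,u-3:u+4].reshape(-1,3).mean(0).round(4))
for tag in('top0','side0'):
  g=load(tag);w=((g['im'].min(2)>175)&(np.ptp(g['im'].astype(int),axis=2)<40))
```

```text
cam [0.5507 0.3003 0.3422]
[167 172 171 168 172 171 170 170 169 167 176  42  25  23  26  23  25  27
  28  26  25  24] [133 130 128 133 131 129 130 131 129 132 130 130 133 134  65  39  29  30
  25  29  29  32  25  27  25  24  23  23  25  25]
z 0.012 corner [0.578  0.3257] stile dir 11.94 fence 12.03
z 0.031 corner [0.5765 0.3242] stile dir 11.94 fence 12.03
board left edge dir 11.856166 pt [0.45544752 0.35017753] dist of corner z12
board [0.5247 0.2115 0.0172]
stile [0.6113 0.2186 0.0296]
fence [0.5708 0.3428 0.0298]
```

```bash
python3 - <<'E'
from m import *
def fit(P):
    vx,vy,x,y=cv2.fitLine(P[:,:2].astype(np.float32),cv2.DIST_HUBER,0,1e-4,1e-4).ravel(); return np.array([x,y]),np.array([vx,vy])
def edge(l,thr=70):
    i=np.flatnonzero((l[:-1]>=thr)&(l[1:]<thr))[-1]; return i+(l[i]-thr)/(l[i]-l[i+1])
f=load('top0'); S=cv2.cvtColor(f['im'],cv2.COLOR_RGB2HSV)[...,1].astype(int)
print(S[140:170,240],S[166,190:215])
st=np.array([(u,140+edge(S[140:170,u],60)) for u in range(212,280,2)])
fe=np.array([(195+edge(S[v,195:212],60),v) for v in range(162,173)])
for z in(.012,.031):
    (p,d),(q,e)=fit(plane(f,st,z)),fit(plane(f,fe,z)); t=np.linalg.solve(np.c_[d,-e],q-p)
    print(z,(p+t[0]*d).round(4),np.degrees(np.arctan2(d[1],d[0]))%180-90,np.degrees(np.arctan2(e[1],e[0])))
E
python3 -m crank '[[0.4,[-0.061,0.40,0.0],[0,0,3.67]],[0.4,[-0.061,0.40,0.0],[0,0,3.67]],[0.4,[-0.061,0.40,0.0],[0,0,3.67]],[0.4,[-0.061,0.40,0.0],[0,0,3.67]],[0.4,[-0.061,0.40,0.0],[0,0,3.67]],[0.4,[-0.061,0.40,0.0],[0,0,3.67]],[0.4,[-0.061,0.40,0.0],[0,0,3.67]],[0.4,[-0.061,0.40,0.0],[0,0,3.67]],[0.4,[-0.061,0.40,0.0],[0,0,3.67]],[0.4,[-0.061,0.40,0.0],[0,0,3.67]]]'
python3 goal.py .54 -.2659 .2 -2.07
```

```text
[98 98 99 98 98 96 87 81 64 19 16 17 11 12 12 11 12 12 10 12 13 11  9  8
  8 12 10 10 10 11] [122 124 122 126 120  42   6   9 118 118 115 122 122 112  77  16  14  16
  14  15  13  12  16  13  12]
time: 2.87
ee_pos: [0.5324, -0.1247, 0.2206]
tool_rot: [3.14, -0.06, 0.001]
wrist_force: [0.6, 1.0, 0.5]
width: 0.696
grasp_force: 0.0
shift [0.0131 0.1407 0.0208] turn [ 0.01 -0.01 -0.03] pos [ 0.5324 -0.1247  0.2206] yaw -2.21 q [-0.36  0.08  1.83 -0.    1.23  1.25] F [0.6 1.  0.5] t 2.8667 w 0.696 0.0Traceback (most recent call last):
  File "<stdin>", line 8, in <module>
  File "<stdin>", line 5, in edge
IndexError: index -1 is out of bounds for axis 0 with size 0
```

Next I move above the rail for a wrist check of its position.

```bash
python3 -m crank '[[0.4,[0.008,0.141,0.02],[0,0,0]],[0.4,[0.008,0.141,0.02],[0,0,0]],[0.4,[0.008,0.141,0.02],[0,0,0]],[0.4,[0.008,0.141,0.02],[0,0,0]],[0.4,[0.008,0.141,0.02],[0,0,0]],[0.4,[0.008,0.141,0.02],[0,0,0]],[0.4,[0.008,0.141,0.02],[0,0,0]]]' >/dev/null
python3 - <<'E'
from m import *
grab('wrist','w2'); f=load('w2'); 
import goal; goal.go(.5757,-.2659,.1,-2.07)
C=cloud(f); print('cam',f['p'])
n,l,s,c=cv2.connectedComponentsWithStats(woodmask(f['im']))
for k in range(1,n):
    if s[k][4]>1500: 
        b=cv2.morphologyEx((l==k).astype(np.uint8),cv2.MORPH_CLOSE,np.ones((9,9)));z=C[...,2][(b>0)&(f['d']>0)]
        cc=max(cv2.findContours(b,0,1)[0],key=cv2.contourArea)[:,0]
        print(s[k],'z',np.median(z).round(4),rect(plane(f,cc,.027)))
f=load('top0'); 
def fit(P):
    vx,vy,x,y=cv2.fitLine(P[:,:2].astype(np.float32),cv2.DIST_HUBER,0,1e-4,1e-4).ravel(); return np.array([x,y]),np.array([vx,vy])
def edge(l,thr=60):
    i=np.flatnonzero((l[:-1]>=thr)&(l[1:]<thr)); 
    return i[-1]+(l[i[-1]]-thr)/(l[i[-1]]-l[i[-1]+1]) if len(i) else np.nan
S=cv2.cvtColor(f['im'],cv2.COLOR_RGB2HSV)[...,1].astype(int)
st=np.array([(u,v+130) for u in range(214,276,2) if not np.isnan(v:=edge(S[130:172,u]))])
fe=np.array([(x+197,v) for v in range(158,173) if not np.isnan(x:=edge(S[v,197:212]))])
for z in(.012,.031):
    (p,d),(q,e)=fit(plane(f,st,z)),fit(plane(f,fe,z)); t=np.linalg.solve(np.c_[d,-e],q-p)
    print(z,(p+t[0]*d).round(4),np.degrees(np.arctan2(d[1],d[0]))%180-90,np.degrees(np.arctan2(e[1],e[0])),len(st),len(fe))
E
```

```text
shift [0.041  0.0036 0.1003] turn [-0.01  0.   -0.01] pos [ 0.5348 -0.2609  0.2003] yaw -2.13 q [-0.57  0.2   1.73  0.    1.21  1.04] F [-0.1  0.4 -0.6] t 3.5 w 0.7 0.0
cam [ 0.60857443 -0.26449944  0.32239981]
[    0     0   149   400 46809] z -0.0011 (array([481.2, -21.5]), array([147.2, 449.5]), np.float32(162.09))
[  466     0   174   377 44166] z -0.0014 (array([ 480.3, -475.4]), array([396.7, 172.5]), np.float32(13.43))
[ 302    8   48  230 8931] z 0.0256 (array([ 577.4, -266.4]), array([ 38.1, 198.1]), np.float32(177.87))
[ 200   15   39  224 7189] z 0.0324 (array([ 577.5, -174.1]), array([ 28.9, 194.7]), np.float32(174.76))
[  381    45    99   214 11393] z 0.0443 (array([ 550. , -355.3]), array([ 49.9, 191. ]), np.float32(170.01))
[ 241  332  157   34 2651] z -0.0012 (array([ 341.9, -250.9]), array([168.3,  40.3]), np.float32(83.08))
0.012 [0.5794 0.3256] 11.949646 11.357214 31 15
0.031 [0.5735 0.3202] 11.9496155 11.356268 31 15
```

View pics/w2.png

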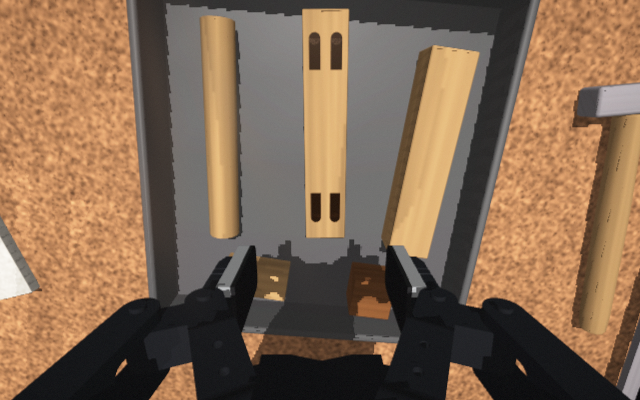

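The rail runs from (325,10) to (325,237) and the fingers clear the dowel and stick. Both views agree: rail at (0.577,-0.266), yaw -2.1°. The jig corner is at (0.578,0.3257), yaw 11.95°.

```bash
python3 -m crank '[[0.4,[0.0424,0.0037,0.03],[0,0,0]],[0.4,[0.0424,0.0037,0.06],[0,0,0]],[0.4,[0.0424,0.0037,0.09],[0,0,0]],[0.4,[0.0424,0.0037,0.12],[0,0,0]],[0.4,[0.0424,0.0037,0.14],[0,0,0]],[0.4,[0.0424,0.0037,0.15],[0,0,0]],[0.4,[0.0424,0.0037,0.16],[0,0,0]],[0.4,[0.0424,0.0037,0.167],[0,0,0]],[0.4,[0.0424,0.0037,0.169],[0,0,0]],[0.4,[0.0424,0.0037,0.169],[0,0,0]]]' 60
python3 -m crank '[[-0.4,[0,0,0],[0,0,0]],[-0.4,[0,0,0],[0,0,0]],[-0.4,[0,0,0],[0,0,0]],[-0.4,[0,0,0],[0,0,0]],[-0.4,[0,0,0],[0,0,0]],[-0.4,[0,0,0],[0,0,0]],[-0.4,[0,0,0],[0,0,0]],[-0.4,[0,0,0],[0,0,0]]]' 60
python3 goal.py .5772 -.2662 .031 -2.1
```

```text
time: 4.33
ee_pos: [0.5776, -0.2678, 0.0321]
tool_rot: [3.14, -0.061, 0.002]
wrist_force: [0.5, -0.3, -0.2]
width: 0.697
grasp_force: 0.0
time: 5.0
ee_pos: [0.5783, -0.2687, 0.0332]
tool_rot: [3.139, -0.062, 0.004]
wrist_force: [0.1, 0.5, 6.2]
width: 0.423
grasp_force: 62.8
shift [-0.0012 -0.0025  0.0022] turn [ 0.02 -0.03 -0.03] pos [ 0.5783 -0.2687  0.0332] yaw -2.25 q [-0.54  0.5   1.7  -0.    0.94  1.07] F [0.1 0.5 6.2] t 5.0 w 0.423 62.8
```

```bash
python3 -m crank '[[-0.4,[0,0,-0.01],[0,0,0]],[-0.4,[0,0,-0.03],[0,0,0]],[-0.4,[0,0,-0.06],[0,0,0]],[-0.4,[0,0,-0.09],[0,0,0]],[-0.4,[0,0,-0.12],[0,0,0]],[-0.4,[0,0,-0.14],[0,0,0]],[-0.4,[0,0,-0.15],[0,0,0]],[-0.4,[0,0,-0.15],[0,0,0]],[-0.4,[0,0,-0.15],[0,0,0]]]'
python3 - <<'E'
from m import *
grab('wrist','w3'); grab('side','s3'); f=load('w3'); C=cloud(f); s=manip.read_state(); T=rot(s['tool_rot'])
L=(C-s['ee_pos'])@T
n,l,st,c=cv2.connectedComponentsWithStats(woodmask(f['im']))
for k in range(1,n):
    if st[k][4]>1500:
        b=(l==k)&(f['d']>0); print(st[k],np.percentile(L[b],[2,50,98],axis=0).round(4).tolist())
import goal; goal.go(.48,.2,.2,11.95)
E
```

```text
time: 5.75
ee_pos: [0.5765, -0.2676, 0.1809]
tool_rot: [-3.141, 0.062, 0.001]
wrist_force: [-0.5, -0.3, -1.5]
width: 0.425
grasp_force: 62.0
[    0     0   303   400 47066] [[-0.2313, -0.3486, 0.1783], [-0.0005, -0.2438, 0.1804], [0.1495, -0.0608, 0.1821]]
[  267     0   373   400 78331] [[-0.1964, -0.0165, 0.0044], [0.0229, 0.1918, 0.1786], [0.1485, 0.3328, 0.1811]]
[ 191   71   41  218 7138] [[-0.0897, -0.1069, 0.1434], [0.014, -0.09, 0.1464], [0.0918, -0.0771, 0.158]]
[  384   102    93   197 10187] [[-0.082, 0.0656, 0.1325], [0.0055, 0.0874, 0.1341], [0.0684, 0.1143, 0.1668]]
shift [-0.1138 -0.4629 -0.0198] turn [-0.03  0.04 -2.84] pos [ 0.5754 -0.2669  0.1787] yaw -2.25 q [-0.54  0.31  1.65 -0.    1.2   1.07] F [-0.3  0.7 -0.9] t 5.85 w 0.427 62.0
```

View pics/w3.png

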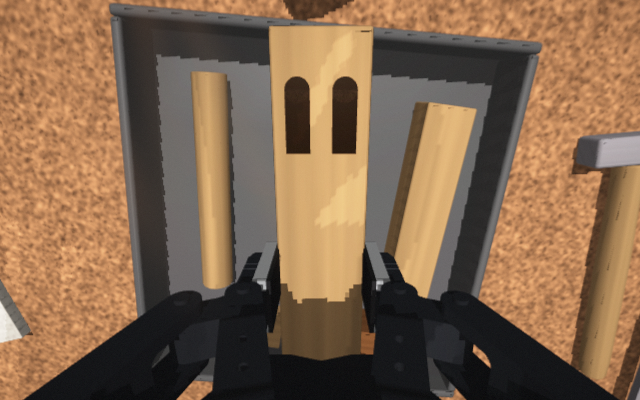

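The rail is held squarely, its far end at row 27 (columns 270–372), pads at row ~280. Next I measure the rail's pose in the tool frame from depth and edges.

```bash
cat > held.py <<'E'
from m import *
def held(tag,T,p):
    f=load(tag); L=(cloud(f)-p)@T; im=f['im']
    sel=np.zeros((400,640),bool); sel[60:250,290:355]=1; sel&=(L[...,2]<.02)&(L[...,2]>-.01)&(f['d']>0)&(im[...,0]>140)
    A=np.c_[L[sel][:,:2],np.ones(sel.sum())]; c=np.linalg.lstsq(A,L[sel][:,2],rcond=None)[0]
    print('top face z at tcp',c[2].round(4),'at end',(c[0]*.1+c[2]).round(4),'pitch,roll deg',np.degrees(c[:2]).round(2))
    zt=float(c[2]+.05*c[0]); m=((L[...,2]<.03)&(f['d']>0)).astype(np.uint8)
    def onp(uv,z):
        r=ray(f,uv)@T; o=(f['p']-p)@T; return o+r*((z-o[2])/r[:,2])[:,None]
    rows=np.arange(50,240,5); le=[];ri=[]
    for v in rows:
        k=np.flatnonzero(m[v,200:440]); le.append((k[0]+200-.5,v)); ri.append((k[-1]+200+.5,v))
    le,ri=onp(le,zt),onp(ri,zt)
    for n,e in(('left',le),('right',ri)):
        a=np.polyfit(e[:,0],e[:,1],1); print(n,'y at x=0',a[1].round(4),'at .1',(a[1]+.1*a[0]).round(4),'deg',np.degrees(a[0]).round(2))
    cols=np.arange(285,360,5); fe=onp([(u,np.flatnonzero(m[:200,u])[0]-.5) for u in cols],float(c[2]+.1*c[0]))
    a=np.polyfit(fe[:,1],fe[:,0],1); print('far end x',a[1].round(4),'deg',np.degrees(a[0]).round(2))
if __name__=='__main__':
    s=manip.read_state(); held('w3',rot(s['tool_rot']),s['ee_pos'])
E
python3 held.py
```

```text
top face z at tcp 0.0054 at end 0.0053 pitch,roll deg [-0.06  0.01]
left y at x=0 -0.0181 at .1 -0.0182 deg -0.08
right y at x=0 0.0195 at .1 0.0194 deg -0.08
far end x 0.0998 deg 0.03
```

```bash
python3 -m crank '[[-0.4,[-0.03,-0.13,0],[0,0,-1]],[-0.4,[-0.05,-0.20,0],[0,0,-2]],[-0.4,[-0.127,-0.544,0.02],[0,0,-2.84]],[-0.4,[-0.127,-0.544,0.02],[0,0,-2.84]],[-0.4,[-0.127,-0.544,0.02],[0,0,-2.84]],[-0.4,[-0.127,-0.544,0.02],[0,0,-2.84]],[-0.4,[-0.127,-0.544,0.02],[0,0,-2.84]],[-0.4,[-0.127,-0.544,0.02],[0,0,-2.84]],[-0.4,[-0.127,-0.544,0.02],[0,0,-2.84]],[-0.4,[-0.127,-0.544,0.02],[0,0,-2.84]]]'
python3 goal.py .47 .2817 .12 11.95
```

```text
time: 6.68
ee_pos: [0.4957, 0.1426, 0.1649]
tool_rot: [3.124, 0.327, -0.006]
wrist_force: [0.3, -0.0, -2.2]
width: 0.427
grasp_force: 62.0
shift [ 0.0038 -0.1414  0.045 ] turn [-0.    0.05 -0.  ] pos [0.4957 0.1426 0.1649] yaw 11.94 q [ 0.14  0.08  1.94 -0.    1.13  1.51] F [ 0.3 -0.  -2.2] t 6.6833 w 0.427 62.0
```

```bash
python3 -m crank '[[-0.4,[0,-0.03,0.02],[0,0,0]],[-0.4,[0,-0.07,0.03],[0,0,0]],[-0.4,[0,-0.1,0.04],[0,0,0]],[-0.4,[0,-0.12,0.045],[0,0,0]],[-0.4,[0,-0.13,0.045],[0,0,0]],[-0.4,[0,-0.13,0.045],[0,0,0]],[-0.4,[0,-0.13,0.045],[0,0,0]],[-0.4,[0,-0.13,0.045],[0,0,0]]]' >/dev/null
python3 goal.py .47 .2817 .055 11.95
```

```text
shift [ 0.0015 -0.0147  0.0672] turn [ 0.01  0.   -0.01] pos [0.4715 0.2671 0.1222] yaw 11.9 q [ 0.39  0.19  1.91 -0.    1.05  1.75] F [-0.1 -1.  -1. ] t 7.35 w 0.427 62.0
```

```bash
python3 -m crank '[[-0.4,[0,-0.009,0.02],[0,0,0]],[-0.4,[0,-0.009,0.04],[0,0,0]],[-0.4,[0,-0.009,0.055],[0,0,0]],[-0.4,[0,-0.009,0.065],[0,0,0]],[-0.4,[0,-0.009,0.07],[0,0,0]],[-0.4,[0,-0.009,0.07],[0,0,0]],[-0.4,[0,-0.009,0.07],[0,0,0]]]' >/dev/null
python3 - <<'E'
from h import *; grab('wrist','w4'); import goal; goal.go(.47,.2817,.04,11.95)
s=manip.read_state()
from held import held; held('w4',rot(s['tool_rot']),s['ee_pos'])
E
```

```text
shift [ 0.0006 -0.0047  0.0133] turn [-0.   -0.02 -0.01] pos [0.4703 0.2769 0.0533] yaw 11.91 q [ 0.4   0.31  1.92 -0.    0.91  1.77] F [-0.5 -0.  -0.3] t 7.9833 w 0.425 62.0
top face z at tcp 0.0081 at end 0.0083 pitch,roll deg [ 0.13 -0.16]
left y at x=0 -0.0015 at .1 -0.0495 deg -27.49
right y at x=0 0.0192 at .1 0.0192 deg -0.02
far end x 0.0982 deg -0.01
```

View pics/w4.png

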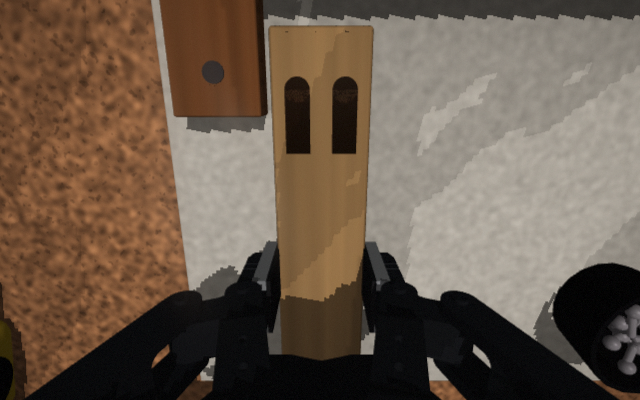

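The rail sits beside the fence with a small gap: fence edge at column ~266, rail edge at ~271. The far end is at row 27 and the stile shadow edge at row ~15. Next I measure both gaps in this view.

Run:
```python
from m import *
f=load('w4'); im=f['im'].astype(int); print(im[90,256:282].tolist()); print(im[0:34,340].tolist())
c=cloud(f); print(c[60,230].round(4),c[100,320].round(4),'rail,fence')
```

```text
[[102, 61, 32], [105, 62, 34], [94, 57, 31], [82, 49, 28], [50, 31, 17], [42, 25, 15], [37, 22, 12], [33, 20, 9], [34, 21, 13], [34, 21, 11], [55, 44, 33], [135, 128, 118], [152, 146, 136], [152, 146, 136], [132, 124, 113], [118, 95, 70], [125, 96, 61], [141, 108, 68], [143, 110, 70], [143, 109, 71], [141, 108, 69], [139, 104, 67], [138, 106, 67], [137, 105, 67], [136, 105, 66], [136, 104, 64]]
[[57, 56, 51], [56, 55, 51], [60, 58, 52], [59, 57, 53], [60, 57, 52], [59, 57, 52], [55, 54, 49], [59, 57, 53], [60, 57, 53], [61, 57, 54], [60, 58, 53], [61, 59, 54], [60, 57, 53], [61, 59, 54], [60, 58, 54], [61, 58, 54], [62, 59, 55], [61, 57, 54], [64, 61, 56], [81, 79, 73], [132, 126, 118], [151, 144, 136], [152, 146, 136], [152, 148, 136], [154, 148, 138], [129, 116, 100], [124, 96, 65], [139, 106, 69], [148, 114, 71], [150, 114, 73], [150, 115, 73], [151, 114, 72], [151, 116, 74], [140, 105, 67]]
[0.5489 0.3307 0.0308] [0.5413 0.2917 0.0439] rail,fence
```

Run:
```python
from m import *
f=load('w4'); a=np.radians(11.95); ex=np.array([np.cos(a),np.sin(a)]); ey=np.array([-ex[1],ex[0]])
for n,uv,z in(('fence top',(259.7,90),.031),('fence bot',(266.2,90),.012),('rail L',(270.7,90),.0479),('rail end',(340,25.5),.0479)):
    p=plane(f,uv,z)[0,:2]-[.578,.3257]; print(n,(p@ex).round(4),(p@ey).round(4))
```

```text
fence top -0.0391 -0.0005
fence bot -0.0387 -0.0002
rail L -0.0394 -0.0076
rail end -0.0181 -0.0327
```

```bash
python3 -m crank '[[-0.4,[0,-0.003,0.004],[0,0,0]],[-0.4,[0,-0.005,0.008],[0,0,0]],[-0.4,[0,-0.0065,0.012],[0,0,0]],[-0.4,[0,-0.0065,0.0145],[0,0,0]],[-0.4,[0,-0.0065,0.0145],[0,0,0]],[-0.4,[0,-0.0065,0.0145],[0,0,0]]]'
python3 -m crank '[[-0.4,[0,0,0.0005],[0,0,0]],[-0.4,[0,0,0.001],[0,0,0]],[-0.4,[0,0,0.001],[0,0,0]]]'
python3 -m crank '[[-0.4,[0,0,0.0005],[0,0,0]],[-0.4,[0,0,0.001],[0,0,0]],[-0.4,[0,0,0.001],[0,0,0]]]'
```

```text
time: 8.48
ee_pos: [0.4681, 0.2831, 0.0375]
tool_rot: [3.124, 0.327, 0.0]
wrist_force: [2.2, -2.1, -1.7]
width: 0.427
grasp_force: 61.9
time: 8.73
ee_pos: [0.4681, 0.2831, 0.0372]
tool_rot: [3.124, 0.327, -0.0]
wrist_force: [0.5, -3.8, 3.2]
width: 0.426
grasp_force: 62.5
time: 8.98
ee_pos: [0.4681, 0.2831, 0.0372]
tool_rot: [3.124, 0.327, -0.001]
wrist_force: [-1.9, -6.0, 9.3]
width: 0.42
grasp_force: 63.3
```

```bash
python3 -m crank '[[-0.4,[0,0.0003,-0.0006],[0,0,0]],[-0.4,[0,0.0006,-0.0014],[0,0,0]],[-0.4,[0,0.0006,-0.0014],[0,0,0]],[-0.4,[0,0.0006,-0.0014],[0,0,0]]]'
python3 -m crank '[[-0.4,[0.003,0,0],[0,0,0]],[-0.4,[0.006,0,0],[0,0,0]],[-0.4,[0.009,0,0],[0,0,0]],[-0.4,[0.011,0,0],[0,0,0]],[-0.4,[0.012,0,0],[0,0,0]],[-0.4,[0.012,0,0],[0,0,0]],[-0.4,[0.012,0,0],[0,0,0]]]'
python3 goal.py .4841 .2864 .0365 11.95
```

```text
time: 9.32
ee_pos: [0.4681, 0.283, 0.0372]
tool_rot: [-3.124, -0.327, -0.0]
wrist_force: [0.9, -3.2, 1.7]
width: 0.425
grasp_force: 62.4
time: 9.9
ee_pos: [0.4779, 0.285, 0.0372]
tool_rot: [3.124, 0.327, -0.008]
wrist_force: [-5.0, -3.6, 7.2]
width: 0.425
grasp_force: 63.0
shift [ 0.0063 -0.0001  0.0007] turn [0.   0.06 0.  ] pos [0.4779 0.285  0.0372] yaw 11.97 q [0.41 0.35 1.89 0.   0.9  1.77] F [-5.  -3.6  7.2] t 9.9 w 0.425 63.0
```

```bash
python3 -m crank '[[-0.4,[0,0.0003,-0.0008],[0,0,0]],[-0.4,[0.001,0.0003,-0.0008],[0,0,0]],[-0.4,[0.002,0.0003,-0.0008],[0,0,0]],[-0.4,[0.002,0.0003,-0.0008],[0,0,0]],[-0.4,[0.002,0.0003,-0.0008],[0,0,0]]]'
python3 -m crank '[[-0.4,[0.0005,0,0],[0,0,0]],[-0.4,[0.001,0,0],[0,0,0]],[-0.4,[0.0015,0,0],[0,0,0]],[-0.4,[0.0015,0,0],[0,0,0]],[-0.4,[0.0015,0,0],[0,0,0]]]'
```

```text
time: 10.32
ee_pos: [0.4819, 0.2857, 0.0377]
tool_rot: [-3.124, -0.327, -0.0]
wrist_force: [-0.8, -0.5, -1.2]
width: 0.426
grasp_force: 62.0
time: 10.73
ee_pos: [0.4834, 0.2858, 0.038]
tool_rot: [-3.124, -0.327, -0.0]
wrist_force: [0.4, 0.2, -0.6]
width: 0.425
grasp_force: 62.0
```

```bash
python3 -m crank '[[-0.4,[0.0005,0,0.0004],[0,0,0]],[-0.4,[0.001,0,0.0004],[0,0,0]],[-0.4,[0.001,0,0.0004],[0,0,0]],[-0.4,[0.001,0,0.0004],[0,0,0]]]'
python3 -m crank '[[-0.4,[0.0005,0,0.0002],[0,0,0]],[-0.4,[0.001,0,0.0002],[0,0,0]],[-0.4,[0.001,0,0.0002],[0,0,0]],[-0.4,[0.001,0,0.0002],[0,0,0]]]'
```

```text
time: 11.07
ee_pos: [0.4843, 0.2859, 0.0376]
tool_rot: [-3.124, -0.327, -0.0]
wrist_force: [0.7, 0.5, -1.0]
width: 0.428
grasp_force: 62.0
time: 11.4
ee_pos: [0.4853, 0.2861, 0.0374]
tool_rot: [-3.124, -0.327, -0.0]
wrist_force: [0.0, 0.5, -0.1]
width: 0.425
grasp_force: 62.0
```

```bash
python3 -m crank '[[-0.4,[0.0005,0,0],[0,0,0]],[-0.4,[0.001,0,0],[0,0,0]],[-0.4,[0.001,0,0],[0,0,0]],[-0.4,[0.001,0,0],[0,0,0]]]'
python3 -m crank '[[-0.4,[0.0005,0,0.0001],[0,0,0]],[-0.4,[0.001,0,0.0001],[0,0,0]],[-0.4,[0.001,0,0.0001],[0,0,0]],[-0.4,[0.001,0,0.0001],[0,0,0]]]'
```

```text
time: 11.73
ee_pos: [0.4856, 0.2862, 0.0372]
tool_rot: [3.124, 0.327, -0.002]
wrist_force: [-2.4, -0.4, 1.2]
width: 0.426
grasp_force: 62.2
time: 12.07
ee_pos: [0.4856, 0.2862, 0.0372]
tool_rot: [3.124, 0.327, -0.006]
wrist_force: [-5.2, -0.7, 4.8]
width: 0.427
grasp_force: 62.7
```

```bash
python3 -m crank '[[-0.4,[0.0005,0,-0.0004],[0,0,0]],[-0.4,[0.001,0,-0.0004],[0,0,0]],[-0.4,[0.001,0,-0.0004],[0,0,0]],[-0.4,[0.001,0,-0.0004],[0,0,0]]]'
python3 -m crank '[[-0.4,[0.0005,0,-0.0002],[0,0,0]],[-0.4,[0.001,0,-0.0002],[0,0,0]],[-0.4,[0.001,0,-0.0002],[0,0,0]],[-0.4,[0.001,0,-0.0002],[0,0,0]]]'
```

```text
time: 12.4
ee_pos: [0.4857, 0.2862, 0.0372]
tool_rot: [3.123, 0.327, -0.009]
wrist_force: [-7.0, -1.2, 4.4]
width: 0.428
grasp_force: 62.7
time: 12.73
ee_pos: [0.4858, 0.2862, 0.0372]
tool_rot: [3.123, 0.327, -0.013]
wrist_force: [-9.0, -1.4, 6.1]
width: 0.427
grasp_force: 62.8
```

```bash
python3 -m crank '[[-0.4,[0.0005,0,-0.0005],[0,0,0]],[-0.4,[0.001,0,-0.001],[0,0,0]],[-0.4,[0.0015,0,-0.0012],[0,0,0]],[-0.4,[0.0015,0,-0.0012],[0,0,0]],[-0.4,[0.0015,0,-0.0012],[0,0,0]]]'
python3 - <<'E'
from h import *; import goal; grab('wrist','w5'); s=[manip.read_state()]; goal.go(.4841,.2864,.0365,11.95)
from held import held; held('w5',rot(s[0]['tool_rot']),s[0]['ee_pos'])
E
```

```text
time: 13.15
ee_pos: [0.4857, 0.2862, 0.0372]
tool_rot: [3.122, 0.327, -0.017]
wrist_force: [-9.5, -1.1, 3.1]
width: 0.425
grasp_force: 62.4
shift [-0.0016 -0.0006  0.0008] turn [ 0.01  0.13 -0.  ] pos [0.4858 0.2862 0.0372] yaw 11.95 q [0.41 0.37 1.87 0.   0.91 1.77] F [-10.2  -0.9   2.4] t 13.2 w 0.43 62.4
top face z at tcp 0.0076 at end 0.0065 pitch,roll deg [-0.64  0.22]
left y at x=0 -0.0531 at .1 -0.0426 deg 6.07
right y at x=0 0.0524 at .1 0.042 deg -6.01
far end x 0.1062 deg 0.01
```

View pics/w5.png

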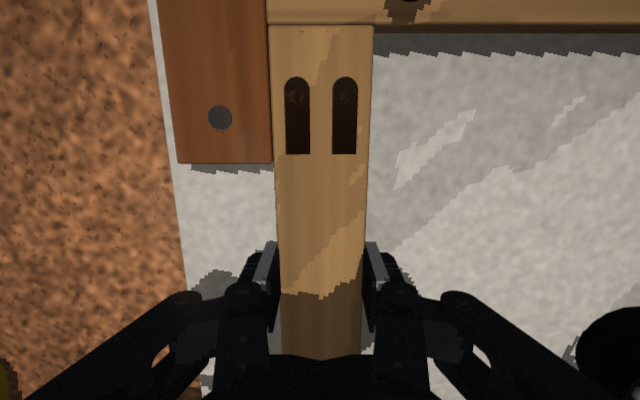

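The rail is butted on the stile (seam at row 25) and lies along the fence (column ~270). The tub is untouched. I trim the push to ~12 N with less downward load.

```bash
python3 -m crank '[[-0.4,[0.0005,0,-0.0003],[0,0,0]],[-0.4,[0.001,0,-0.0006],[0,0,0]],[-0.4,[0.0013,0,-0.0008],[0,0,0]],[-0.4,[0.0013,0,-0.0008],[0,0,0]],[-0.4,[0.0013,0,-0.0008],[0,0,0]],[-0.4,[0.0013,0,-0.0008],[0,0,0]]]'
python3 -m crank '[[-0.4,[0,0,0],[0,0,0]],[-0.4,[0,0,0],[0,0,0]],[-0.4,[0,0,0],[0,0,0]],[-0.4,[0,0,0],[0,0,0]],[-0.4,[0,0,0],[0,0,0]],[-0.4,[0,0,0],[0,0,0]]]'
```

```text
time: 13.7
ee_pos: [0.4858, 0.2862, 0.0374]
tool_rot: [3.122, 0.327, -0.021]
wrist_force: [-10.7, -1.3, 2.0]
width: 0.425
grasp_force: 62.3
time: 14.2
ee_pos: [0.4858, 0.2862, 0.0374]
tool_rot: [3.122, 0.327, -0.021]
wrist_force: [-11.7, -0.5, 1.0]
width: 0.425
grasp_force: 62.3
```

```bash
python3 -c "
from workcell import manip; print(manip.sign_off())"
```

```text
the job is handed in; nothing more can be done
None
```

The job is handed in: the rail is flat in the jig, butted on the stile and along the side fence, and the gripper (about 62 N grip) is pushing it at about 11.5 N by the wrist sensor. The hand-in gave no verdict; the tub was not touched.

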